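# Stand up the toppled stanchion and slide it into the dog-leg display rack

## Robot

A 6-joint arm with a two-finger parallel gripper is mounted at the origin on the work surface. World frame = base frame: x ahead of the robot, y to its left, z up, the work surface at z = 0. Lengths are in m, angles in rad, forces in N, time in s.
With the tool pointing down it reaches from about 0.35 to 0.775 m from the base axis. Payload 5.5 kg.
Tool frame: the origin (TCP) lies between the finger pads; the fingertips stand 19 mm ahead of it and the grasp point (between the pads) is the TCP; z points along the fingers, y is the line along which they close (so a half turn about z gives the same grasp; the last joint's range is limited). The gripper opens to 85 mm and grips with 20 to 120 N. Pads are 22 mm wide; open, the fingers measure 114 mm over their backs; the gripper's body (76 mm by 85 mm) begins 54 mm behind the grasp point. The pads swing forward as they close: fully open they stand 13 mm farther back than shut.
Start: joints at [-1.467, 0.313, 0.046, 1.304, 0, 1.431], TCP at [0.139, -0.558, 0.25] pointing down, gripper open.
Joint ranges: [-2.76, 2.76], [-0.86, 1.69], [-1.03, 1.26], [-2.2, 2.34], [-1.47, 1.5], [-3.14, 3.14]. Speed limits (rad/s): [2.57, 2.57, 3.14, 3.14, 3.14, 3.14].

## Interface

Orientations are given as a unit quaternion [w, x, y, z].
In Python, from workcell import env gives the robot as it stands.
- The arm moves only by the shell command python3 -m pendant 'ROWS' [FORCE]. ROWS is JSON, a list of rows, each an object with "travel": the shift along the tool's x, y, z scaled (see below), a list of three; "rot": the turn, a rotation vector about the tool's x, y, z scaled (see below), a list of three; "fingers": the opening, from -1 (shut) to 1 (fully open). In form: [{"travel": [dx, dy, dz], "rot": [wx, wy, wz], "fingers": fingers}, ...]. A call has 1 to 10 rows; each row is the pose to reach, as a shift and turn from the pose commanded when the call began, along the tool's axes at that moment; what a row does not reach only later rows make up. The controller multiplies each number of a shift by 0.12 m and each number of a turn by 60 degrees. A row lasts 1/10 s, in which the tool goes at most 50 mm and 8.59 degrees, less where a joint would pass 70% of its speed; a pose out of reach is approached as far as the arm can. A call with a number of a shift or a turn outside -1 to 1 is refused whole. A call with a gripper value outside its range is refused whole. The fingers move at their own pace and stop on an object; FORCE is the grip in N (left out, the last holds). Time passes only in rows, so rows that repeat a pose let the fingers close. It gives the time, the measured TCP pose, the force, the opening and the grip force at its end, in the units of the state.
- env.get_state(): the state, without advancing time (a new reading comes with each control period).
- env.read_camera(name): name is "scene" or "top" or "wrist"; returns (picture, depth): 400x640x3 uint8, blue, green, red; 400x640 float32, m along the optical axis (not along the pixel's ray), 0 where there is no reading.
- env.camera_model(name): a dict with "fovy" (degrees; the focal length in pixels is half the picture's height over the tangent of half this angle, whatever the lens; pixels are square), "cx", "cy" (the principal point, pixels), "rvec" (rotation vector, rad) and "tvec" (3), from world to camera coordinates, as OpenCV has them; the wrist camera has in their place "T_tool_cam" (4x4, takes a point from camera to tool coordinates, whose origin is the TCP and whose axes are the flange's). Camera axes: x right, y down, z forward; pixel columns grow to the right and rows downward; lengths in m; the calibration is good to about 2 mm. A picture is of the moment at which its call begins: read the wrist's pose just before it. camera_model takes no time and is no camera call.
- env.hand_in(): hands the job in; it is judged then, once.
Trained networks look in the newest picture that a camera, given by its name, has taken for a name from the list of things; names that differ only in an ending like _2 or _b are one class to them, and where a whole thing is asked for, a point or a joint stands for the part that bears it (a point fixed in the world has none). Each returns a list of dicts, best first, with "conf" (0 to 1); they miss things now and then, are a little off and sometimes report something else, mostly with a low value. They report only what shows in the picture. A call takes as long as a camera call.
- env.outline_of(camera, target): "mask" (400x640 bool, what is visible of it) and "xy" ([column, row] in pixels, amid what is visible of it).
The state is a dict: "clock": time; "joint_pos": joint angles; "qvel": joint speeds; "tau": joint torques, N m; "tcp_pos": TCP position; "orientation": TCP orientation; "wrist_force": force on the tool from outside, world axes, zero at the start; "ft_torque": the same for the moment, N m; "finger_gap": finger opening in m; "grip_force": force on a finger pad.
Only numpy, scipy, OpenCV 4.12 (cv2) and the standard library are available. Lean on these libraries where they do the work, as an engineer would, in place of code of your own. Each camera call takes 0.05 s, during which the arm holds its last target. There are 200 camera calls.

## Task

The brass rail stanchion has toppled over on the counter. Stand it upright and put it away in the low slotted display rack: bring its foot in under the plate at the slot's open mouth, slide it along the slot, round the corner and on to the blind end, and leave it standing there on its foot. Leave the other brass and bronze goods where they are.

Things in the scene. Friction and masses are not known exactly. Their poses are not given: they have to be found in the camera images.
- stanchion: Brass rail stanchion, loose, 0.6 kg, 165 mm tall: square foot 72 x 72 x 10 mm, stem 20 mm in diameter, cylindrical head 30 mm in diameter from 130 to 165 mm up. Origin: centre of the foot's underside; z along the stem to the head, x and y along the foot's sides. Starts lying on its +x foot edge and its head, z dipping 8 degrees below level, the stem's axis 18 to 35 mm above the counter.
- stanchion_head (a point): Centre of the stanchion's head, on its axis, 147.5 mm from the foot's underside. The stanchion's centre of mass is about 45 mm from the underside: with one foot edge on the counter it settles upright by itself if let go within 30 degrees of upright.
- rack: Display rack fixed to the counter. Dark steel plate, x -108 to 108, y -95 to 93 mm, underside 30 and top 35 mm above the counter, on 8 mm wooden walls along its -x, +x and +y edges; -y side open, no floor (foot slides on the counter). L-shaped slot through the plate, 34 mm wide; the foot fits beneath it at any yaw but not through it. Origin: on the counter; z up.
- slot_mouth (a point): Centre of the slot's open mouth in the plate's -y edge, at the plate's top (rack x = 42, y = -95 mm); axes as the rack's. From here the slot runs along +y.
- slot_corner (a point): Where the slot's two centre lines meet, at the plate's top (rack x = 42, y = 30 mm); axes as the rack's. From here the slot runs along -x.
- slot_end (a point): Where the stem's axis belongs at the slot's blind square end (rack x = -42, y = 30 mm), at the plate's top: 17 mm from the end edge and from both side edges; axes as the rack's.
- fill_plate: Bystander: brass deck fill plate, a round disc 116 mm in diameter and 16 mm high, lying flat, loose. Origin: centre of its underside.
- thimble: Bystander: bronze rope thimble, a teardrop-shaped ring 110 x 78 mm and 18 mm high, lying flat, loose. Origin: under its middle.
- hinge: Bystander: brass strap hinge, open flat, 164 x 50 mm and 12 mm high at the knuckle, loose. Origin: under the knuckle's middle.
- clapper: Bystander: brass bell clapper lying along its x, 181 mm long, 52 mm wide and 40 mm high at its bob, loose. Origin: under the middle of its rod.

How it is judged:
On the way, in this order (a step that is already met when the one before it is completed fails the run):
1. the stanchion is upright (within 17 degrees), still clear of the rack's plate (angle between stanchion's own z axis and vertical below 0.3 rad and height (world z) of stanchion_head above 0.12 m and y of stanchion in the frame of rack below -0.09 m), for 0.1 s.
2. its stem is in the first leg of the slot, its foot under the plate (y of stanchion in the frame of rack between -0.06 and 0.06 m and x of stanchion in the frame of rack between 0.02 and 0.064 m and height (world z) of stanchion below 0.03 m), for 0.1 s.
At the end, for the whole second after the job is handed in: The stanchion stands upright (within 0.1 rad) and still on the counter under the rack's plate, the centre of its foot within 18 mm horizontally of the slot_end point; the four bystanders are where they were (horizontal distance between stanchion and slot_end below 0.018 m and angle between stanchion's own z axis and vertical below 0.1 rad and height (world z) of stanchion_head above 0.12 m and height (world z) of stanchion below 0.006 m and linear speed of stanchion below 0.02 m/s); the robot touches nothing.
It fails at once if a bystander (fill plate, thimble, hinge or clapper) is moved more than 20 mm (distance of any of fill_plate, thimble, hinge, clapper from where it was at the start of the episode above 0.02 m).
It also fails if it takes over 59 s, if anything falls off the work surface, if the arm or the gripper's body presses on something with over 40 N, if the wrist force passes 120 N, or if a joint passes its speed limit or range.

## Working session

There is one attempt and no reset: what is moved stays moved. The work goes in short steps, Python scripts to look and compute and a shell command to move; the robot and the scene stay as the last step left them, time stands still between calls to the robot, and variables do not carry over. Pictures are saved under pics/ and viewed, at most 10 in all, crops included, and the job is handed in when it is done.

```bash
mkdir -p pics; ls; cat > h.py <<'E'
import numpy as np,cv2
from scipy.spatial.transform import Rotation as R
from workcell import env
def cam(n,st=None):
    m=env.camera_model(n); f=200/np.tan(np.radians(m['fovy'])/2)
    if 'T_tool_cam' in m:
        q=np.array(st['orientation']); T=np.eye(4); T[:3,:3]=R.from_quat(q[[1,2,3,0]]).as_matrix(); T[:3,3]=st['tcp_pos']
        T=T@np.array(m['T_tool_cam'])
    else:
        A=np.eye(4); A[:3,:3]=R.from_rotvec(np.ravel(m['rvec'])).as_matrix(); A[:3,3]=np.ravel(m['tvec']); T=np.linalg.inv(A)
    return f,m['cx'],m['cy'],T
def grab(n):
    st=env.get_state(); p,d=env.read_camera(n); return p,d,cam(n,st)
def pts(d,c,mask=None):
    f,cx,cy,T=c; v,u=np.nonzero((d>0)&(mask if mask is not None else True)); z=d[v,u]
    P=np.stack([(u-cx)/f*z,(v-cy)/f*z,z],1); return P@T[:3,:3].T+T[:3,3],u,v
def proj(P,c):
    f,cx,cy,T=c; q=(np.atleast_2d(P)-T[:3,3])@T[:3,:3]; return q[:,:2]/q[:,2:]*f+[cx,cy]
E
cat > a.py <<'E'
from h import *
for n in ('top','scene'):
    p,d,c=grab(n); cv2.imwrite(f'pics/{n}0.png',p)
    print(n,c[3].round(3).tolist(),(d>0).mean())
    for t in ('stanchion','stanchion_head','rack','fill_plate','thimble','hinge','clapper'):
        for o in env.outline_of(n,t)[:2]:
            P,_,_=pts(d,c,o['mask'])
            print(t,round(o['conf'],2),np.round(o['xy']),o['mask'].sum(), len(P) and (np.median(P,0).round(3),P.min(0).round(3),P.max(0).round(3)))
            if t in('stanchion','rack') : np.save(f'{n}_{t}_{o["conf"]:.2f}.npy',o['mask'])
    np.save(n+'_d.npy',d)
print(env.get_state())
E
python3 a.py
```

```text
pics
top [[0.018, -0.988, 0.15, 0.309], [-1.0, -0.017, 0.006, -0.025], [-0.003, -0.15, -0.989, 1.707], [0.0, 0.0, 0.0, 1.0]] 0.99604296875
stanchion 0.6 [378. 215.] 334 (array([ 0.533, -0.26 ,  0.036]), array([ 0.476, -0.315, -0.006]), array([ 0.643, -0.216,  0.084]))
stanchion_head 0.94 [377. 208.] 302 (array([ 0.55 , -0.257,  0.036]), array([ 0.476, -0.313, -0.001]), array([ 0.643, -0.219,  0.084]))
rack 0.91 [250. 220.] 2452 (array([0.489, 0.21 , 0.035]), array([ 0.393,  0.117, -0.009]), array([0.618, 0.317, 0.048]))
fill_plate 0.65 [314. 259.] 735 (array([ 0.363, -0.03 ,  0.013]), array([ 0.31 , -0.084, -0.007]), array([0.419, 0.03 , 0.027]))
thimble 0.68 [184. 265.] 315 (array([0.347, 0.454, 0.016]), array([ 0.312,  0.403, -0.006]), array([0.395, 0.503, 0.029]))
thimble 0.3 [253. 225.] 2378 (array([0.487, 0.208, 0.035]), array([ 0.393,  0.118, -0.003]), array([0.611, 0.313, 0.048]))
hinge 0.97 [342. 155.] 482 (array([ 0.753, -0.125,  0.006]), array([ 0.725, -0.207, -0.007]), array([ 0.78 , -0.044,  0.021]))
clapper 0.81 [448. 184.] 322 (array([ 0.652, -0.534,  0.028]), array([ 0
[... 1089 characters left out ...]
'clock': 0.8, 'joint_pos': array([-1.46659526e+00,  3.13161095e-01,  4.61256507e-02,  1.30358943e+00,
       -3.54971560e-06,  1.43120484e+00]), 'qvel': array([ 0.00060346, -0.00050423,  0.00165887, -0.00025414,  0.00059005,
       -0.00056275]), 'tau': array([-6.80205303e-04, -4.80391002e+01,  2.98793828e+01, -1.22713764e-04,
       -3.09953339e-04, -1.02095680e-05]), 'tcp_pos': array([ 0.13879641, -0.55805321,  0.25035585]), 'orientation': array([ 8.56824120e-05,  9.92579840e-01,  1.21594633e-01, -3.29146226e-06]), 'wrist_force': array([-0.68227741,  0.77889025, -0.1726681 ]), 'ft_torque': array([-0.00520983,  0.03234692,  0.06891303]), 'grip_force': 0.0, 'finger_gap': 0.08523054138773384}
```

```bash
python3 - <<'E'
from h import *
a=cv2.imread('pics/top0.png')[120:310,150:490]; b=cv2.imread('pics/scene0.png')[130:280,150:490]
cv2.imwrite('pics/m0.png',cv2.resize(np.vstack([a,b]),None,fx=1.75,fy=1.75,interpolation=cv2.INTER_CUBIC))
for n in('top','scene'):
    d=np.load(n+'_d.npy');c=cam(n)
    P,u,v=pts(d,c)
    # rack plate
    k=(P[:,2]>.027)&(P[:,2]<.045)&(P[:,0]>.3)&(P[:,0]<.7)&(P[:,1]>.08)&(P[:,1]<.36)
    r=cv2.minAreaRect(P[k][:,:2].astype(np.float32)); print(n,'rack',r,cv2.boxPoints(r).round(3).tolist(),np.median(P[k][:,2]))
    k=(P[:,2]>.012)&(P[:,0]>.42)&(P[:,0]<.7)&(P[:,1]>-.4)&(P[:,1]<-.15)
    Q=P[k]; print('st',len(Q)); 
    for x in np.arange(.45,.68,.02):
        s=Q[(Q[:,0]>=x)&(Q[:,0]<x+.02)]
        if len(s): print(x.round(2),len(s),s[:,1].min().round(3),s[:,1].mean().round(3),s[:,1].max().round(3),s[:,2].max().round(3))
E
```

```text
top rack ((0.5024316310882568, 0.2118801325559616), (0.1894969344139099, 0.21692027151584625), 89.6397933959961) [[0.3930000066757202, 0.11800000071525574], [0.6100000143051147, 0.11599999666213989], [0.6110000014305115, 0.3059999942779541], [0.39500001072883606, 0.3070000112056732]] 0.03523513720044069
st 359
0.47 46 -0.296 -0.263 -0.245 0.077
0.49 84 -0.315 -0.287 -0.247 0.084
0.51 30 -0.313 -0.271 -0.26 0.07
0.53 30 -0.275 -0.263 -0.248 0.044
0.55 33 -0.395 -0.26 -0.245 0.047
0.57 29 -0.316 -0.251 -0.238 0.045
0.59 34 -0.254 -0.241 -0.227 0.039
0.61 43 -0.251 -0.233 -0.216 0.039
0.63 28 -0.297 -0.233 -0.216 0.037
scene rack ((0.5037997961044312, 0.2126109004020691), (0.1887243688106537, 0.22377744317054749), 89.9248275756836) [[0.3919999897480011, 0.11800000071525574], [0.6159999966621399, 0.11800000071525574], [0.6159999966621399, 0.3070000112056732], [0.3919999897480011, 0.3070000112056732]] 0.036443057797071354
st 414
0.47 33 -0.265 -0.252 -0.244 0.075
0.49 156 -0.313 -0.278 -0.241 0.079
0.51 42 -0.314 -0.286 -0.258 0.073
0.53 23 -0.274 -0.262 -0.253 0.045
0.55 26 -0.265 -0.255 -0.246 0.045
0.57 26 -0.261 -0.247 -0.238 0.04
0.59 23 -0.253 -0.242 -0.226 0.036
0.61 38 -0.25 -0.231 -0.216 0.038
0.63 46 -0.243 -0.228 -0.213 0.034
0.65 1 -0.237 -0.237 -0.237 0.018
```

View pics/m0.png

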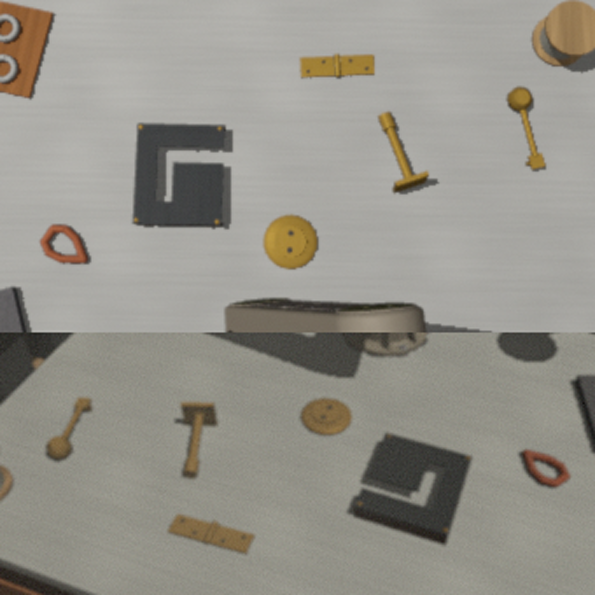

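The top crop shows the rack left of centre, with its mouth on the right (-y) side and its axes close to the world's. The stanchion lies at about (400,150), its head pointing +x at about 19° yaw. The bystanders are clear of both. Next I move above the stem and check with the wrist camera.

```bash
python3 -m pendant '[{"travel":[0.4,-0.16,0],"rot":[0,0,0],"fingers":1},{"travel":[0.8,-0.32,0],"rot":[0,0,0],"fingers":1},{"travel":[1,-0.4,0],"rot":[0,0,0],"fingers":1}]'
python3 -m pendant '[{"travel":[0.4,-0.16,0],"rot":[0,0,0],"fingers":1},{"travel":[0.8,-0.32,0],"rot":[0,0,0],"fingers":1},{"travel":[1,-0.4,0],"rot":[0,0,0],"fingers":1}]' >/dev/null
python3 -m pendant '[{"travel":[0.4,-0.16,0],"rot":[0,0,0],"fingers":1},{"travel":[0.8,-0.32,0],"rot":[0,0,0],"fingers":1},{"travel":[1,-0.4,0],"rot":[0,0,0],"fingers":1}]' >/dev/null
python3 -m pendant '[{"travel":[0.4,-0.16,0],"rot":[0,0,0],"fingers":1},{"travel":[0.8,-0.32,0],"rot":[0,0,0],"fingers":1},{"travel":[1,-0.4,0],"rot":[0,0,-0.083],"fingers":1},{"travel":[1,-0.4,0],"rot":[0,0,-0.083],"fingers":1},{"travel":[1,-0.4,0],"rot":[0,0,-0.083],"fingers":1}]'
cat >> h.py <<'E'
def togo(p,rot=None):
    "tool-axis shift in command units to reach world p"
    st=env.get_state(); q=np.array(st['orientation']); M=R.from_quat(q[[1,2,3,0]]).as_matrix()
    print('t',round(st['clock'],2),'tcp',st['tcp_pos'].round(4),'x',M[:,0].round(3),'z',M[:,2].round(3),'gap',round(st['finger_gap'],4),'grip',round(st['grip_force'],1),'q',st['joint_pos'].round(2),'F',st['wrist_force'].round(1))
    if p is not None: print('cmd',(M.T@(np.array(p)-st['tcp_pos'])/.12).round(3))
E
python3 - <<'E'
from h import *
togo([.578,-.248,.028])
p,d,c=grab('wrist'); cv2.imwrite('pics/w1.png',p)
for o in env.outline_of('wrist','stanchion')[:1]:
    P,_,_=pts(d,c,o['mask']); np.save('P.npy',P)
    print(o['conf'],o['xy'],P.min(0),P.max(0))
    k=(P[:,2]>.012)&(P[:,2]<.06);Q=P[k]
    for x in np.arange(.45,.68,.015):
        s=Q[(Q[:,0]>=x)&(Q[:,0]<x+.015)]
        if len(s)>5: print(x.round(3),len(s),np.percentile(s[:,1],[2,50,98]).round(3),np.percentile(s[:,2],98).round(3))
E
```

```text
clock: 1.1
tcp_pos: [0.2454, -0.4806, 0.2504]
orientation: [-0.0, 0.993, 0.122, 0.0]
wrist_force: [0.5, -0.4, 0.1]
finger_gap: 0.0853
grip_force: 0.0
clock: 2.2
tcp_pos: [0.5584, -0.2553, 0.2499]
orientation: [-0.0, 0.986, 0.165, -0.0]
wrist_force: [-0.6, 0.1, 0.7]
finger_gap: 0.0853
grip_force: 0.0
t 2.2 tcp [ 0.5584 -0.2553  0.2499] x [ 0.946  0.326 -0.001] z [-0.001 -0.    -1.   ] gap 0.0853 grip 0.0 q [-0.56  0.39  0.16  1.34 -0.    2.25] F [-0.6  0.1  0.7]
cmd [ 0.175 -0.004  1.849]
0.73 [322.0, 185.4] [ 0.46626198 -0.32821206 -0.00173483] [ 0.6478885  -0.21652092  0.07417145]
0.48 234 [-0.268 -0.257 -0.247] 0.059
0.495 575 [-0.313 -0.285 -0.268] 0.059
0.51 326 [-0.313 -0.275 -0.264] 0.058
0.525 279 [-0.279 -0.269 -0.259] 0.042
0.54 313 [-0.274 -0.263 -0.252] 0.04
0.555 321 [-0.269 -0.258 -0.247] 0.037
0.57 326 [-0.264 -0.253 -0.242] 0.035
0.585 329 [-0.259 -0.248 -0.237] 0.033
0.6 384 [-0.253 -0.241 -0.226] 0.034
0.615 525 [-0.253 -0.237 -0.221] 0.034
0.63 481 [-0.248 -0.233 -0.218] 0.032
0.645 31 [-0.243 -0.239 -0.232] 0.029
```

View pics/w1.png

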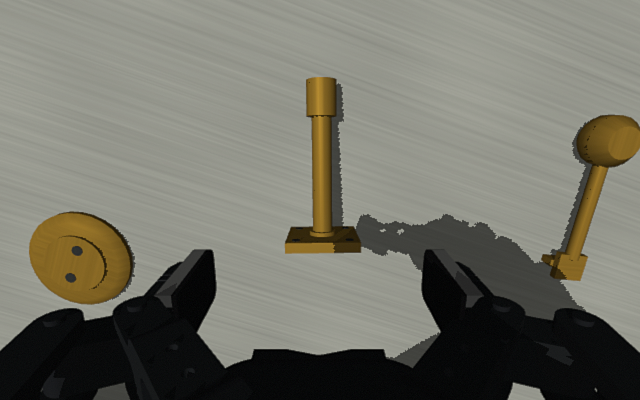

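The stem is upright in the wrist view: head at (320,95), foot at (322,240). So the yaw is matched. I descend with the tool tilted back 20° and grasp.

```bash
python3 -m pendant '[{"travel":[0.1,0.027,0.35],"rot":[0,-0.12,0],"fingers":1},{"travel":[0.163,0.027,0.7],"rot":[0,-0.24,0],"fingers":1},{"travel":[0.163,0.027,1],"rot":[0,-0.333,0],"fingers":1},{"travel":[0.163,0.027,1],"rot":[0,-0.333,0],"fingers":1},{"travel":[0.163,0.027,1],"rot":[0,-0.333,0],"fingers":1}]'
python3 -c "
from h import *
print(np.array(env.camera_model('wrist')['T_tool_cam'])[:3,3])
togo([.578,-.252,.028])"
```

```text
clock: 2.8
tcp_pos: [0.5767, -0.2531, 0.129]
orientation: [0.027, 0.971, 0.162, -0.172]
wrist_force: [-0.7, -0.5, 2.0]
finger_gap: 0.0852
grip_force: 0.0
[ 0.06736027  0.00063164 -0.12372825]
t 2.8 tcp [ 0.5767 -0.2531  0.129 ] x [ 0.889  0.305 -0.343] z [-0.325 -0.109 -0.939] gap 0.0852 grip 0.0 q [-0.44  0.7   0.32  1.45 -0.24  2.41] F [-0.7 -0.5  2. ]
cmd [ 0.301 -0.003  0.786]
```

```bash
python3 -m pendant '[{"travel":[0.1,0,0.26],"rot":[0,0,0],"fingers":1},{"travel":[0.2,0,0.52],"rot":[0,0,0],"fingers":1},{"travel":[0.3,0,0.79],"rot":[0,0,0],"fingers":1},{"travel":[0.3,0,0.79],"rot":[0,0,0],"fingers":1},{"travel":[0.3,0,0.79],"rot":[0,0,0],"fingers":1},{"travel":[0.3,0,0.79],"rot":[0,0,0],"fingers":-0.8},{"travel":[0.3,0,0.79],"rot":[0,0,0],"fingers":-0.8},{"travel":[0.3,0,0.79],"rot":[0,0,0],"fingers":-0.8},{"travel":[0.3,0,0.79],"rot":[0,0,0],"fingers":-0.8},{"travel":[0.3,0,0.79],"rot":[0,0,0],"fingers":-0.8}]' 90
python3 -c "
from h import *
togo(None)"
```

```text
clock: 3.8
tcp_pos: [0.5797, -0.2523, 0.0297]
orientation: [0.029, 0.971, 0.162, -0.171]
wrist_force: [-0.5, 0.5, 2.6]
finger_gap: 0.0173
grip_force: 87.8
t 3.8 tcp [ 0.5797 -0.2523  0.0297] x [ 0.889  0.305 -0.341] z [-0.322 -0.112 -0.94 ] gap 0.0173 grip 87.8 q [-0.43  0.77  0.2   1.26 -0.24  2.41] F [-0.5  0.5  2.6]
```

```bash
python3 -m pendant '[{"travel":[-0.12,0,-0.3],"rot":[0,0,0],"fingers":-0.8},{"travel":[-0.24,0,-0.6],"rot":[0,0.1,0],"fingers":-0.8},{"travel":[-0.34,0,-0.94],"rot":[0,0.22,0],"fingers":-0.8},{"travel":[-0.34,0,-0.94],"rot":[0,0.34,0],"fingers":-0.8},{"travel":[-0.34,0,-0.94],"rot":[0,0.46,0],"fingers":-0.8},{"travel":[-0.34,0,-0.94],"rot":[0,0.58,0],"fingers":-0.8},{"travel":[-0.34,0,-0.94],"rot":[0,0.7,0],"fingers":-0.8},{"travel":[-0.34,0,-0.94],"rot":[0,0.8,0],"fingers":-0.8},{"travel":[-0.34,0,-0.94],"rot":[0,0.9,0],"fingers":-0.8},{"travel":[-0.34,0,-0.94],"rot":[0,1,0],"fingers":-0.8}]'
python3 - <<'E'
from h import *
togo(None)
p,d,c=grab('scene'); P,u,v=pts(d,c)
o=env.outline_of('scene','stanchion')[:1]
for k in o:
  Q,_,_=pts(d,c,k['mask']);print(k['conf'],k['xy'],np.percentile(Q,[2,50,98],axis=0).round(3).tolist())
cv2.imwrite('pics/s2.png',cv2.resize(p[100:260,180:400],None,fx=3,fy=3))
E
```

```text
clock: 4.8
tcp_pos: [0.578, -0.2513, 0.1477]
orientation: [-0.057, 0.927, 0.154, 0.338]
wrist_force: [0.2, 0.6, -6.0]
finger_gap: 0.017
grip_force: 88.5
t 4.8 tcp [ 0.578  -0.2513  0.1477] x [0.724 0.247 0.644] z [ 0.609  0.21  -0.765] gap 0.017 grip 88.5 q [-0.81  0.24 -0.52  0.47  0.63  2.11] F [ 0.2  0.6 -6. ]
0.78 [257.9, 175.8] [[0.505, -0.291, 0.054], [0.55, -0.247, 0.075], [0.63, -0.223, 0.205]]
```

View pics/s2.png

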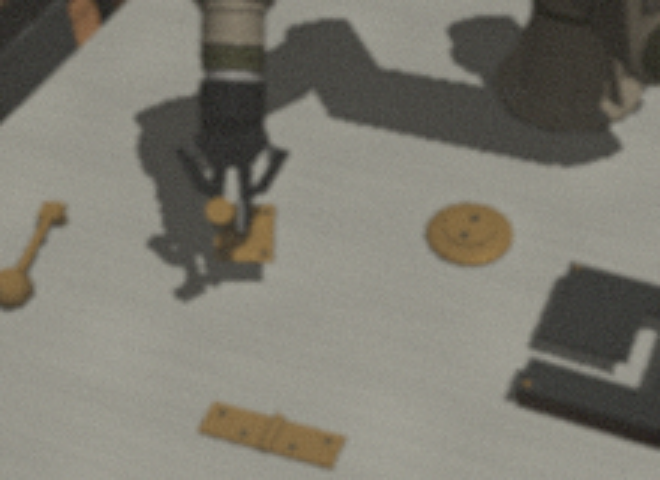

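The stanchion is held, head at about (218,210) and foot at about (255,235) in the crop. It is tilted roughly 40° from upright. I keep rotating.

```bash
python3 -m pendant '[{"travel":[0,0,0],"rot":[0,0.12,0],"fingers":-0.8},{"travel":[0,0,0],"rot":[0,0.24,0],"fingers":-0.8},{"travel":[0,0,0],"rot":[0,0.36,0],"fingers":-0.8},{"travel":[0,0,0],"rot":[0,0.5,0],"fingers":-0.8},{"travel":[0,0,0],"rot":[0,0.55,0],"fingers":-0.8},{"travel":[0,0,0],"rot":[0,0.55,0],"fingers":-0.8},{"travel":[0,0,0],"rot":[0,0.55,0],"fingers":-0.8}]'
python3 - <<'E'
from h import *
togo(None)
for n in('scene','top'):
  p,d,c=grab(n)
  for k in env.outline_of(n,'stanchion')[:1]:
    Q,_,_=pts(d,c,k['mask']);print(k['conf'],k['xy'],len(Q))
    Q=Q[(abs(Q[:,0]-.56)<.1)&(abs(Q[:,1]+.26)<.1)]
    for z in np.arange(0,.26,.02):
      s=Q[(Q[:,2]>=z)&(Q[:,2]<z+.02)]
      if len(s)>2: print(z.round(2),len(s),s.min(0).round(3),s.max(0).round(3))
E
```

```text
clock: 5.6
tcp_pos: [0.5796, -0.2519, 0.1471]
orientation: [-0.099, 0.794, 0.131, 0.585]
wrist_force: [0.4, 0.6, -5.4]
finger_gap: 0.0173
grip_force: 88.6
t 5.6 tcp [ 0.5796 -0.2519  0.1471] x [0.282 0.092 0.955] z [ 0.903  0.311 -0.296] gap 0.0173 grip 88.6 q [-0.98  0.39 -0.88 -0.39  1.17  2.31] F [ 0.4  0.6 -5.4]
0.55 [257.0, 185.2] 523
0.0 14 [ 0.489 -0.324  0.   ] [ 0.585 -0.266  0.006]
0.04 119 [ 0.542 -0.29   0.042] [ 0.623 -0.209  0.06 ]
0.06 169 [ 0.537 -0.292  0.06 ] [ 0.625 -0.212  0.08 ]
0.08 21 [ 0.579 -0.258  0.082] [ 0.595 -0.239  0.1  ]
0.1 19 [ 0.583 -0.254  0.101] [ 0.595 -0.239  0.118]
0.12 18 [ 0.585 -0.255  0.12 ] [ 0.598 -0.238  0.139]
0.14 27 [ 0.567 -0.283  0.141] [ 0.598 -0.235  0.16 ]
0.16 20 [ 0.569 -0.281  0.161] [ 0.601 -0.236  0.179]
0.18 35 [ 0.58  -0.259  0.181] [ 0.606 -0.231  0.2  ]
0.2 72 [ 0.579 -0.262  0.201] [ 0.608 -0.231  0.218]
0.66 [379.6, 198.1] 222
0.04 42 [ 0.551 -0.282  0.046] [ 0.604 -0.216  0.06 ]
0.06 99 [ 0.542 -0.285  0.06 ] [ 0.602 -0.211  0.073]
0.14 6 [ 0.553 -0.272  0.143] [ 0.58  -0.25   0.157]
0.16 3 [ 0.531 -0.245  0.164] [ 0.578 -0.22   0.176]
0.18 6 [ 0.573 -0.252  0.189] [ 0.577 -0.241  0.199]
0.2 50 [ 0.575 -0.261  0.201] [ 0.601 -0.234  0.22 ]
0.22 12 [ 0.578 -0.261  0.22 ] [ 0.595 -0.237  0.223]
```

Stem is about 5° from upright and held firmly at s ≈ 95 mm, and the body clears the plate in this grip. So I carry it straight to the mouth. First I fit the rack pose from the initial pictures.

```bash
cat > rk.py <<'E'
from h import *
from scipy.optimize import minimize
def fit(n):
    g=cv2.GaussianBlur(cv2.imread(f'pics/{n}0.png').astype(np.float32).mean(2),(0,0),.6); c=cam(n)
    gx,gy=np.meshgrid(np.arange(-125,126,1.5),np.arange(-112,93,1.5)); gx=gx.ravel();gy=gy.ravel()
    slot=((abs(gx-42)<17)&(gy<47)&(gy>-95))|((gx>-59)&(gx<59)&(abs(gy-30)<17))
    plate=(abs(gx)<108)&(gy>-95)&~slot
    # use front band and slot; slot only near middle of floor visible
    out=(gy<-95)
    def cost(p,ret=False):
        r=R.from_euler('z',p[2]/100).as_matrix()
        W=np.stack([gx/1e3,gy/1e3,0*gx+.035],1)@r.T+[p[0]/1e3,p[1]/1e3,0]
        uv=proj(W,c).astype(np.float32); I=cv2.remap(g,uv[:,0].reshape(1,-1),uv[:,1].reshape(1,-1),cv2.INTER_LINEAR)[0]
        return I[plate].mean()-.5*I[slot].mean()+I[plate].std()
    best=min((minimize(cost,[x,213,w],method='Nelder-Mead',options=dict(initial_simplex=np.array([[x,213,w],[x+6,213,w],[x,219,w],[x,213,w+4]]))) for x in(499,503,507) for w in(-3,0,3)),key=lambda r:r.fun)
    return best.x,best.fun
if __name__=='__main__':
    for n in('top','scene'): print(n,fit(n))
E
python3 rk.py
python3 -m pendant '[{"travel":[0.01,-0.2,0.04],"rot":[0,0.07,0],"fingers":-0.8},{"travel":[0.02,-0.42,0.08],"rot":[0,0.07,0],"fingers":-0.8},{"travel":[0.03,-0.64,0.12],"rot":[0,0.07,0],"fingers":-0.8},{"travel":[0.04,-0.84,0.155],"rot":[0,0.07,0],"fingers":-0.8}]'
python3 -m pendant '[{"travel":[0.01,-0.25,0.04],"rot":[0,0,0],"fingers":-0.8},{"travel":[0.02,-0.5,0.08],"rot":[0,0,0],"fingers":-0.8},{"travel":[0.04,-0.75,0.12],"rot":[0,0,0],"fingers":-0.8},{"travel":[0.04,-0.84,0.155],"rot":[0,0,0],"fingers":-0.8}]' >/dev/null
python3 -m pendant '[{"travel":[0.01,-0.25,0.04],"rot":[0,0,0],"fingers":-0.8},{"travel":[0.02,-0.5,0.08],"rot":[0,0,0],"fingers":-0.8},{"travel":[0.04,-0.75,0.12],"rot":[0,0,0],"fingers":-0.8},{"travel":[0.04,-0.84,0.155],"rot":[0,0,0],"fingers":-0.8},{"travel":[0.04,-0.84,0.155],"rot":[0,0,0],"fingers":-0.8},{"travel":[0.04,-0.84,0.155],"rot":[0,0,0],"fingers":-0.8}]'
cat > look.py <<'E'
from h import *
import sys
togo(None)
t=env.get_state()['tcp_pos']
for n in('scene','top'):
  p,d,c=grab(n); cv2.imwrite(f'pics/{n}_{sys.argv[1]}.png',p)
  for k in env.outline_of(n,'stanchion')[:1]:
    Q,_,_=pts(d,c,k['mask']);print(n,k['conf'],k['xy'],len(Q))
    Q=Q[(abs(Q[:,0]-t[0])<.1)&(abs(Q[:,1]-t[1])<.1)&(Q[:,2]>.008)]
    for z in np.arange(0,.26,.02):
      s=Q[(Q[:,2]>=z)&(Q[:,2]<z+.02)]
      if len(s)>2: print(z.round(2),len(s),s.min(0).round(3),s.max(0).round(3))
E
python3 look.py a
```

```text
top (array([498.09582939, 206.63302459,  -0.78622478]), np.float64(7.6088762283325195))
scene (array([510.33094753, 210.01793498,  -0.53049531]), np.float64(13.366960525512695))
clock: 6.2
tcp_pos: [0.5778, -0.1794, 0.1568]
orientation: [-0.117, 0.777, 0.144, 0.601]
wrist_force: [0.3, -0.6, -4.7]
finger_gap: 0.0172
grip_force: 90.2
clock: 7.2
tcp_pos: [0.5801, -0.0627, 0.2011]
orientation: [-0.153, 0.796, 0.182, 0.557]
wrist_force: [-0.0, 0.1, -4.8]
finger_gap: 0.0174
grip_force: 90.2
t 7.2 tcp [ 0.5801 -0.0627  0.2011] x [0.313 0.119 0.942] z [ 0.831  0.446 -0.332] gap 0.0174 grip 90.2 q [-0.7   0.14 -1.03 -0.4   1.07  2.49] F [-0.   0.1 -4.8]
scene 0.63 [304.3, 187.1] 492
0.1 277 [ 0.532 -0.103  0.102] [ 0.624 -0.017  0.12 ]
0.12 53 [ 0.531 -0.09   0.12 ] [ 0.592 -0.021  0.138]
0.14 20 [ 0.58  -0.067  0.14 ] [ 0.592 -0.05   0.159]
0.16 22 [ 0.583 -0.065  0.161] [ 0.595 -0.048  0.178]
0.18 14 [ 0.589 -0.059  0.181] [ 0.596 -0.049  0.2  ]
0.2 13 [ 0.592 -0.06   0.201] [ 0.598 -0.05   0.219]
0.22 12 [ 0.595 -0.06   0.221] [ 0.606 -0.045  0.239]
0.24 28 [ 0.598 -0.061  0.24 ] [ 0.609 -0.044  0.26 ]
top 0.71 [325.7, 194.6] 224
0.1 100 [ 0.533 -0.091  0.106] [ 0.595 -0.02   0.12 ]
0.12 12 [ 0.535 -0.088  0.12 ] [ 0.57  -0.031  0.128]
0.14 3 [ 0.571 -0.069  0.143] [ 0.573 -0.065  0.155]
0.16 4 [ 0.572 -0.068  0.163] [ 0.576 -0.064  0.177]
0.18 8 [ 0.569 -0.078  0.189] [ 0.583 -0.06   0.2  ]
0.2 4 [ 0.552 -0.067  0.202] [ 0.578 -0.057  0.219]
0.22 8 [ 0.544 -0.073  0.221] [ 0.583 -0.04   0.239]
0.24 17 [ 0.577 -0.072  0.241] [ 0.608 -0.046  0.26 ]
```

The elbow limit (q3 = -1.03) blocks the horizontal tool at short radius. So I'll set the stanchion down farther out and regrasp its head from above.

```bash
python3 -m pendant '[{"travel":[0,0.25,0.1],"rot":[0,0,0],"fingers":-0.8},{"travel":[-0.02,0.5,0.2],"rot":[0,0,0],"fingers":-0.8},{"travel":[-0.04,0.7,0.35],"rot":[0,0,0],"fingers":-0.8},{"travel":[-0.04,0.8,0.45],"rot":[0,0,0],"fingers":-0.8},{"travel":[-0.04,0.8,0.45],"rot":[0,0,0],"fingers":-0.8},{"travel":[-0.04,0.8,0.45],"rot":[0,0,0],"fingers":-0.8}]'
python3 -c "
from h import *
togo([.62,-.12,.11])"
```

```text
clock: 8.0
tcp_pos: [0.6669, -0.1245, 0.1735]
orientation: [-0.154, 0.796, 0.181, 0.557]
wrist_force: [0.1, 0.3, -5.7]
finger_gap: 0.0174
grip_force: 90.1
t 8.0 tcp [ 0.6669 -0.1245  0.1735] x [0.315 0.116 0.942] z [ 0.831  0.447 -0.333] gap 0.0174 grip 90.1 q [-0.68  0.36 -0.82 -0.43  1.06  2.51] F [ 0.1  0.3 -5.7]
cmd [-0.617 -0.189 -0.132]
```

```bash
python3 -m pendant '[{"travel":[-0.15,0,-0.02],"rot":[0,0,0],"fingers":-0.8},{"travel":[-0.3,-0.01,-0.04],"rot":[0,0,0],"fingers":-0.8},{"travel":[-0.45,-0.02,-0.06],"rot":[0,0,0],"fingers":-0.8},{"travel":[-0.62,-0.02,-0.07],"rot":[0,0,0],"fingers":-0.8},{"travel":[-0.62,-0.02,-0.07],"rot":[0,0,0],"fingers":-0.8},{"travel":[-0.62,-0.02,-0.07],"rot":[0,0,0],"fingers":-0.8}]'
python3 look.py b
```

```text
clock: 8.6
tcp_pos: [0.6352, -0.1349, 0.1063]
orientation: [-0.154, 0.796, 0.18, 0.557]
wrist_force: [-0.5, 0.1, -4.2]
finger_gap: 0.0167
grip_force: 90.4
t 8.6 tcp [ 0.6352 -0.1349  0.1063] x [0.315 0.116 0.942] z [ 0.831  0.446 -0.333] gap 0.0167 grip 90.4 q [-0.74  0.48 -0.89 -0.55  1.1   2.43] F [-0.5  0.1 -4.2]
scene 0.89 [279.9, 210.6] 485
0.0 141 [ 0.61  -0.168  0.008] [ 0.675 -0.086  0.02 ]
0.02 158 [ 0.589 -0.174  0.02 ] [ 0.673 -0.089  0.04 ]
0.04 18 [ 0.634 -0.138  0.041] [ 0.649 -0.121  0.059]
0.06 18 [ 0.633 -0.135  0.062] [ 0.648 -0.119  0.079]
0.08 17 [ 0.64  -0.136  0.08 ] [ 0.653 -0.121  0.1  ]
0.1 18 [ 0.642 -0.132  0.1  ] [ 0.655 -0.12   0.119]
0.12 13 [ 0.642 -0.135  0.121] [ 0.656 -0.118  0.139]
0.14 30 [ 0.644 -0.136  0.14 ] [ 0.664 -0.113  0.16 ]
0.16 70 [ 0.639 -0.142  0.16 ] [ 0.666 -0.114  0.179]
top 0.71 [344.6, 184.3] 246
0.0 50 [ 0.597 -0.167  0.012] [ 0.656 -0.087  0.02 ]
0.02 86 [ 0.591 -0.166  0.02 ] [ 0.651 -0.091  0.036]
0.1 11 [ 0.58  -0.148  0.102] [ 0.651 -0.113  0.12 ]
0.12 9 [ 0.592 -0.139  0.121] [ 0.637 -0.111  0.138]
0.14 14 [ 0.631 -0.142  0.146] [ 0.641 -0.117  0.158]
0.16 64 [ 0.634 -0.144  0.162] [ 0.664 -0.116  0.179]
0.18 4 [ 0.636 -0.143  0.18 ] [ 0.644 -0.122  0.183]
```

```bash
python3 -m pendant '[{"travel":[0,0,0],"rot":[0,0.1,0],"fingers":-0.8},{"travel":[-0.04,0,0.01],"rot":[0,0.1,0],"fingers":-0.8},{"travel":[-0.07,0,0.02],"rot":[0,0.1,0],"fingers":-0.8},{"travel":[-0.07,0,0.02],"rot":[0,0.1,0],"fingers":-0.8},{"travel":[-0.07,0,0.02],"rot":[0,0.1,0],"fingers":-0.8}]'
python3 look.py c | grep -v top
```

```text
clock: 9.3
tcp_pos: [0.6358, -0.1349, 0.0991]
orientation: [-0.162, 0.766, 0.173, 0.598]
wrist_force: [-0.2, 0.5, -4.8]
finger_gap: 0.0172
grip_force: 90.4
t 9.3 tcp [ 0.6358 -0.1349  0.0991] x [0.225 0.071 0.972] z [ 0.859  0.456 -0.232] gap 0.0172 grip 90.4 q [-0.76  0.61 -0.96 -0.92  1.17  2.58] F [-0.2  0.5 -4.8]
scene 0.72 [281.0, 213.8] 531
0.0 279 [ 0.593 -0.172  0.008] [ 0.69  -0.082  0.02 ]
0.02 21 [ 0.6   -0.133  0.021] [ 0.651 -0.104  0.04 ]
0.04 20 [ 0.64  -0.135  0.041] [ 0.653 -0.119  0.059]
0.06 22 [ 0.638 -0.137  0.061] [ 0.653 -0.118  0.079]
0.08 19 [ 0.644 -0.136  0.081] [ 0.654 -0.119  0.098]
0.1 23 [ 0.614 -0.145  0.101] [ 0.653 -0.12   0.12 ]
0.12 25 [ 0.639 -0.139  0.12 ] [ 0.659 -0.117  0.14 ]
0.14 33 [ 0.637 -0.143  0.141] [ 0.661 -0.115  0.16 ]
0.16 62 [ 0.629 -0.145  0.16 ] [ 0.661 -0.117  0.172]
```

```bash
python3 -m pendant '[{"travel":[-0.02,0,0.005],"rot":[0,0,0],"fingers":-0.8},{"travel":[-0.04,0,0.01],"rot":[0,0,0],"fingers":-0.8},{"travel":[-0.04,0,0.01],"rot":[0,0,0],"fingers":-0.8},{"travel":[-0.04,0,0.01],"rot":[0,0,0],"fingers":-0.4},{"travel":[-0.04,0,0.01],"rot":[0,0,0],"fingers":0.2},{"travel":[-0.04,0,0.01],"rot":[0,0,0],"fingers":1},{"travel":[-0.04,0,0.01],"rot":[0,0,0],"fingers":1},{"travel":[-0.04,0,0.01],"rot":[0,0,0],"fingers":1}]'
python3 look.py d; python3 -c "
import cv2
a=cv2.imread('pics/scene_d.png')[110:270,180:400]; cv2.imwrite('pics/d.png',cv2.resize(a,None,fx=3,fy=3))"
```

```text
clock: 10.3
tcp_pos: [0.6353, -0.1347, 0.0936]
orientation: [-0.163, 0.765, 0.173, 0.598]
wrist_force: [-0.1, 0.4, -0.4]
finger_gap: 0.0816
grip_force: 0.0
t 10.3 tcp [ 0.6353 -0.1347  0.0936] x [0.225 0.07  0.972] z [ 0.859  0.456 -0.232] gap 0.0816 grip 0.0 q [-0.76  0.63 -0.96 -0.94  1.17  2.58] F [-0.1  0.4 -0.4]
scene 0.58 [281.1, 213.2] 537
0.0 264 [ 0.598 -0.174  0.008] [ 0.689 -0.082  0.02 ]
0.02 23 [ 0.635 -0.134  0.02 ] [ 0.65  -0.117  0.04 ]
0.04 19 [ 0.635 -0.132  0.04 ] [ 0.65  -0.118  0.059]
0.06 22 [ 0.638 -0.135  0.06 ] [ 0.65  -0.117  0.077]
0.08 24 [ 0.633 -0.133  0.08 ] [ 0.65  -0.117  0.099]
0.1 25 [ 0.583 -0.171  0.1  ] [ 0.651 -0.117  0.119]
0.12 22 [ 0.585 -0.16   0.12 ] [ 0.655 -0.112  0.14 ]
0.14 38 [ 0.634 -0.138  0.14 ] [ 0.657 -0.113  0.16 ]
0.16 58 [ 0.625 -0.143  0.16 ] [ 0.655 -0.112  0.171]
top 0.51 [342.5, 185.1] 277
0.0 138 [ 0.602 -0.168  0.008] [ 0.673 -0.095  0.02 ]
0.02 5 [ 0.628 -0.136  0.022] [ 0.635 -0.117  0.038]
0.04 8 [ 0.627 -0.134  0.041] [ 0.637 -0.12   0.06 ]
0.06 4 [ 0.628 -0.138  0.061] [ 0.632 -0.122  0.077]
0.08 5 [ 0.627 -0.135  0.08 ] [ 0.631 -0.122  0.099]
0.12 5 [ 0.624 -0.125  0.133] [ 0.639 -0.115  0.135]
0.14 14 [ 0.622 -0.142  0.141] [ 0.644 -0.117  0.16 ]
0.16 46 [ 0.623 -0.141  0.16 ] [ 0.648 -0.116  0.172]
```

View pics/d.png

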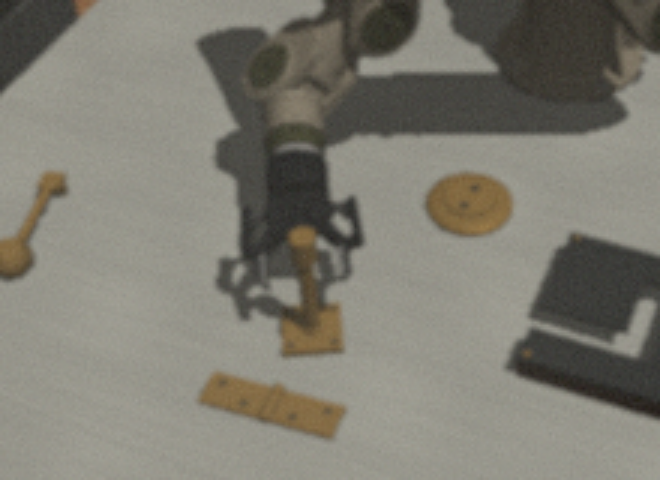

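It stands free, with the stem at about (640,-127) mm and the foot clear of the hinge. I raise the open gripper past the head and then pitch the tool down.

```bash
python3 -m pendant '[{"travel":[0.25,-0.01,-0.06],"rot":[0,0,0],"fingers":1},{"travel":[0.5,-0.02,-0.12],"rot":[0,0,0],"fingers":1},{"travel":[0.75,-0.03,-0.18],"rot":[0,0,0],"fingers":1},{"travel":[0.97,-0.04,-0.23],"rot":[0,0,0],"fingers":1},{"travel":[0.97,-0.04,-0.23],"rot":[0,-0.1,0],"fingers":1},{"travel":[0.97,-0.04,-0.23],"rot":[0,-0.23,0],"fingers":1},{"travel":[0.97,-0.04,-0.23],"rot":[0,-0.36,0],"fingers":1},{"travel":[0.97,-0.04,-0.23],"rot":[0,-0.49,0],"fingers":1},{"travel":[0.97,-0.04,-0.23],"rot":[0,-0.62,0],"fingers":1},{"travel":[0.97,-0.04,-0.23],"rot":[0,-0.7,0],"fingers":1}]'
python3 -c "
from h import *
togo([.64,-.127,.23])
q=np.array(env.get_state()['orientation']);M=R.from_quat(q[[1,2,3,0]])
for az in(0,15,30,45): print(az,((M.inv()*R.from_matrix(np.array([[np.cos(np.radians(az)),np.sin(np.radians(az)),0],[np.sin(np.radians(az)),-np.cos(np.radians(az)),0],[0,0,-1]]).T)).as_rotvec()/np.radians(60)).round(3))"
```

```text
clock: 11.5
tcp_pos: [0.6346, -0.1351, 0.2146]
orientation: [-0.094, 0.923, 0.218, 0.305]
wrist_force: [0.1, -0.3, -0.3]
finger_gap: 0.0852
grip_force: 0.0
t 11.5 tcp [ 0.6346 -0.1351  0.2146] x [0.72  0.344 0.603] z [ 0.521  0.306 -0.797] gap 0.0852 grip 0.0 q [-0.58  0.21 -0.35  0.69  0.57  2.2 ] F [ 0.1 -0.3 -0.3]
cmd [ 0.133 -0.044 -0.058]
0 [-0.184 -0.597  0.427]
15 [-0.104 -0.612  0.186]
30 [-0.023 -0.619 -0.055]
45 [ 0.058 -0.619 -0.297]
```

```bash
python3 -m pendant '[{"travel":[0.04,-0.01,-0.02],"rot":[0.012,-0.12,-0.06],"fingers":1},{"travel":[0.08,-0.02,-0.04],"rot":[0.024,-0.24,-0.115],"fingers":1},{"travel":[0.133,-0.044,-0.058],"rot":[0.035,-0.37,-0.18],"fingers":1},{"travel":[0.133,-0.044,-0.058],"rot":[0.046,-0.49,-0.235],"fingers":1},{"travel":[0.133,-0.044,-0.058],"rot":[0.058,-0.619,-0.297],"fingers":1},{"travel":[0.133,-0.044,-0.058],"rot":[0.058,-0.619,-0.297],"fingers":1},{"travel":[0.133,-0.044,-0.058],"rot":[0.058,-0.619,-0.297],"fingers":1}]'
python3 look.py e | grep -v top
python3 - <<'E'
from h import *
togo([.64,-.127,.15])
p,d,c=grab('wrist'); cv2.imwrite('pics/w2.png',p)
P,u,v=pts(d,c)
k=(P[:,2]>.135)&(P[:,2]<.175)&(np.hypot(P[:,0]-.64,P[:,1]+.127)<.03)
print(k.sum(),np.percentile(P[k],[2,50,98],axis=0).round(4))
E
```

```text
clock: 12.2
tcp_pos: [0.6413, -0.1259, 0.2277]
orientation: [-0.002, 0.924, 0.383, 0.004]
wrist_force: [-0.5, -0.2, -1.0]
finger_gap: 0.0856
grip_force: 0.0
t 12.2 tcp [ 0.6413 -0.1259  0.2277] x [0.707 0.708 0.008] z [ 0.005  0.006 -1.   ] gap 0.0856 grip 0.0 q [-0.32  0.47  0.23  1.32  0.01  2.04] F [-0.5 -0.2 -1. ]
scene 0.55 [282.7, 212.9] 527
0.0 264 [ 0.596 -0.173  0.008] [ 0.688 -0.08   0.02 ]
0.02 24 [ 0.637 -0.135  0.021] [ 0.648 -0.117  0.04 ]
0.04 19 [ 0.636 -0.132  0.04 ] [ 0.651 -0.118  0.059]
0.06 24 [ 0.637 -0.136  0.06 ] [ 0.652 -0.117  0.08 ]
0.08 23 [ 0.636 -0.134  0.08 ] [ 0.65  -0.117  0.099]
0.1 22 [ 0.638 -0.135  0.1  ] [ 0.651 -0.118  0.12 ]
0.12 21 [ 0.639 -0.139  0.12 ] [ 0.656 -0.112  0.139]
0.14 39 [ 0.635 -0.138  0.14 ] [ 0.656 -0.113  0.16 ]
0.16 55 [ 0.626 -0.141  0.161] [ 0.655 -0.113  0.172]
t 12.4 tcp [ 0.64   -0.1275  0.2292] x [0.708 0.706 0.007] z [ 0.006  0.004 -1.   ] gap 0.0857 grip 0.0 q [-0.32  0.47  0.23  1.32  0.01  2.04] F [-0.3 -0.2 -0.1]
cmd [-0.002 -0.003  0.66 ]
2517 [[ 0.6252 -0.1436  0.1384]
 [ 0.6405 -0.1282  0.1647]
 [ 0.653  -0.1157  0.1661]]
```

View pics/w2.png

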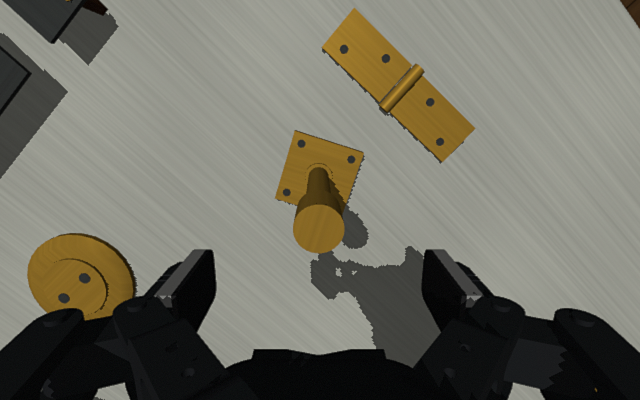

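The wrist view shows the stanchion upright with its head at (318,228), centred between the fingers. I lower, grip the head at 80 N and lift slightly.

```bash
python3 -m pendant '[{"travel":[0,0,0.3],"rot":[0,0,0],"fingers":1},{"travel":[-0.01,0.01,0.6],"rot":[0,0,0],"fingers":1},{"travel":[-0.01,0.01,0.66],"rot":[0,0,0],"fingers":1},{"travel":[-0.01,0.01,0.66],"rot":[0,0,0],"fingers":1},{"travel":[-0.01,0.01,0.66],"rot":[0,0,0],"fingers":-0.6},{"travel":[-0.01,0.01,0.66],"rot":[0,0,0],"fingers":-0.6},{"travel":[-0.01,0.01,0.66],"rot":[0,0,0],"fingers":-0.6},{"travel":[-0.01,0.01,0.66],"rot":[0,0,0],"fingers":-0.6},{"travel":[-0.01,0.01,0.63],"rot":[0,0,0],"fingers":-0.6},{"travel":[-0.01,0.01,0.6],"rot":[0,0,0],"fingers":-0.6}]' 80
python3 -c "
from h import *
togo([.55,.0,.156])"
```

```text
clock: 13.45
tcp_pos: [0.6407, -0.1279, 0.1563]
orientation: [-0.001, 0.924, 0.383, 0.002]
wrist_force: [0.6, -0.5, -5.8]
finger_gap: 0.0283
grip_force: 79.0
t 13.45 tcp [ 0.6407 -0.1279  0.1563] x [0.707 0.708 0.005] z [ 0.003  0.004 -1.   ] gap 0.0283 grip 79.0 q [-0.32  0.5   0.1   1.16  0.01  2.03] F [ 0.6 -0.5 -5.8]
cmd [ 0.22  -1.288  0.004]
```

```bash
python3 -m pendant '[{"travel":[0.04,-0.15,0],"rot":[0,0,-0.12],"fingers":-0.6},{"travel":[0.08,-0.3,0],"rot":[0,0,-0.25],"fingers":-0.6},{"travel":[0.12,-0.45,0],"rot":[0,0,-0.38],"fingers":-0.6},{"travel":[0.16,-0.6,0],"rot":[0,0,-0.5],"fingers":-0.6},{"travel":[0.2,-0.76,0],"rot":[0,0,-0.63],"fingers":-0.6},{"travel":[0.2,-0.76,0],"rot":[0,0,-0.75],"fingers":-0.6},{"travel":[0.2,-0.76,0],"rot":[0,0,-0.75],"fingers":-0.6}]'
python3 -m pendant '[{"travel":[0.2,-0.1,0],"rot":[0,0,0],"fingers":-0.6},{"travel":[0.45,-0.25,0],"rot":[0,0,0],"fingers":-0.6},{"travel":[0.68,-0.39,0],"rot":[0,0,0],"fingers":-0.6},{"travel":[0.68,-0.39,0],"rot":[0,0,0],"fingers":-0.6},{"travel":[0.68,-0.39,0],"rot":[0,0,0],"fingers":-0.6}]'
python3 - <<'E'
from h import *
togo(None)
p,d,c=grab('wrist'); cv2.imwrite('pics/w3.png',p); np.save('w3d.npy',d)
P,u,v=pts(d,c)
I=np.zeros(d.shape,np.uint8)
k=(P[:,2]>.026)&(P[:,2]<.045)&(P[:,1]>.08); Q=P[k]; np.save('plate.npy',Q)
print(len(Q),np.median(Q[:,2]))
for x in np.arange(.38,.62,.01):
    s=Q[abs(Q[:,0]-x)<.003]
    if len(s)>5:
        ys=np.sort(s[:,1]); g=np.diff(ys); i=np.argmax(g); print('x',x.round(3),len(s),ys[0].round(4),ys[-1].round(4),'gap',ys[i].round(4),ys[i+1].round(4))
for y in np.arange(.12,.32,.01):
    s=Q[abs(Q[:,1]-y)<.003]
    if len(s)>5:
        xs=np.sort(s[:,0]); g=np.diff(xs); i=np.argmax(g); print('y',y.round(3),len(s),xs[0].round(4),xs[-1].round(4),'gap',xs[i].round(4),xs[i+1].round(4))
E
```

```text
clock: 14.15
tcp_pos: [0.5931, -0.046, 0.1566]
orientation: [0.0, 0.706, 0.708, 0.003]
wrist_force: [1.5, 0.0, -4.6]
finger_gap: 0.0283
grip_force: 79.8
clock: 14.65
tcp_pos: [0.5469, 0.0351, 0.1571]
orientation: [0.001, 0.707, 0.707, 0.003]
wrist_force: [0.9, -0.2, -4.3]
finger_gap: 0.0282
grip_force: 80.3
t 14.65 tcp [0.5469 0.0351 0.1571] x [0.001 1.    0.003] z [ 0.005  0.003 -1.   ] gap 0.0282 grip 80.3 q [-0.08  0.3  -0.2   1.06  0.    1.49] F [ 0.9 -0.2 -4.3]
22249 0.034856275583664664
x 0.4 725 0.117 0.1647 gap 0.1306 0.1312
x 0.41 738 0.117 0.1648 gap 0.1194 0.1199
x 0.42 734 0.117 0.1648 gap 0.1175 0.118
x 0.43 727 0.1169 0.1648 gap 0.1206 0.1212
x 0.44 736 0.1169 0.165 gap 0.1213 0.1218
x 0.45 727 0.1168 0.1646 gap 0.1367 0.1373
x 0.46 724 0.1168 0.1646 gap 0.1243 0.1249
x 0.47 735 0.1167 0.1646 gap 0.1225 0.123
x 0.48 728 0.1167 0.1648 gap 0.1205 0.121
x 0.49 732 0.1166 0.1647 gap 0.118 0.1185
x 0.5 733 0.1166 0.1646 gap 0.1236 0.1242
x 0.51 726 0.1165 0.1646 gap 0.1391 0.1396
x 0.52 721 0.1164 0.1646 gap 0.1172 0.1178
x 0.53 196 0.1164 0.1653 gap 0.1407 0.1415
x 0.56 117 0.1164 0.1642 gap 0.1551 0.156
x 0.57 729 0.1164 0.1646 gap 0.1184 0.1189
x 0.58 726 0.1163 0.1645 gap 0.119 0.1195
x 0.59 742 0.1163 0.1646 gap 0.1222 0.1227
x 0.6 733 0.1163 0.1647 gap 0.1189 0.1195
x 0.61 526 0.1159 0.1646 gap 0.1183 0.1189
y 0.12 2619 0.3948 0.6112 gap 0.5282 0.5624
y 0.13 2653 0.395 0.611 gap 0.5283 0.5622
y 0.14 2757 0.3949 0.6112 gap 0.5282 0.5622
y 0.15 2847 0.3951 0.6114 gap 0.5283 0.5622
y 0.16 2930 0.395 0.6115 gap 0.5284 0.5625
```

View pics/w3.png

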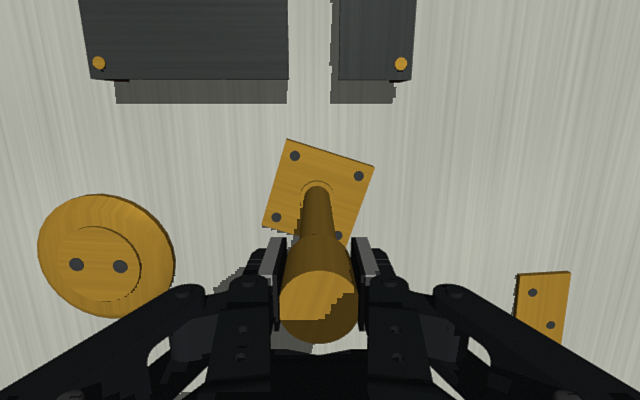

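Slot edges measured at x = 0.5283 and 0.5623, mouth at y = 0.1165, yaw about 0. That puts the corner at (0.545, 0.2415) and the end at (0.461, 0.2415). In the picture the stem (317,200) lines up with the slot gap (310,50). I check the foot and stem before entering.

```bash
cat > st.py <<'E'
from h import *
import sys
from scipy.optimize import least_squares
st=env.get_state(); t=st['tcp_pos']
d=np.load('w3d.npy'); c=cam('wrist',st); P,u,v=pts(d,c)
k=(abs(P[:,0]-t[0])<.055)&(abs(P[:,1]-t[1])<.055)&(P[:,2]<.03)&(P[:,2]>.0095); Q=P[k]
print('foot z',np.median(Q[:,2]),cv2.minAreaRect(Q[:,:2].astype(np.float32)))
k=(abs(P[:,0]-t[0])<.02)&(abs(P[:,1]-t[1])<.025)&(P[:,2]<.11)&(P[:,2]>.03); Q=P[k]
f=lambda p:np.hypot(Q[:,0]-p[0]-p[2]*Q[:,2],Q[:,1]-p[1]-p[3]*Q[:,2])-.01
r=least_squares(f,[t[0],t[1],0,0],loss='soft_l1',f_scale=.001);print('stem at z0, slopes',r.x.round(4),len(Q),np.abs(r.fun).mean())
E
python3 st.py
```

```text
foot z 0.016290466578998963 ((0.5476704239845276, 0.028587959706783295), (0.07247354835271835, 0.07213876396417618), 72.10700225830078)
stem at z0, slopes [0.5476 0.0286 0.0042 0.0029] 1061 0.0001240611493185448
```

```bash
python3 -m pendant '[{"travel":[0.1,-0.019,0],"rot":[0,0,0],"fingers":-0.6},{"travel":[0.25,-0.019,0],"rot":[0,0,0],"fingers":-0.6},{"travel":[0.4,-0.019,0],"rot":[0,0,0],"fingers":-0.6},{"travel":[0.55,-0.019,0],"rot":[0,0,0],"fingers":-0.6},{"travel":[0.7,-0.019,0],"rot":[0,0,0],"fingers":-0.6},{"travel":[0.85,-0.019,0],"rot":[0,0,0],"fingers":-0.6},{"travel":[0.9,-0.019,0],"rot":[0,0,0],"fingers":-0.6},{"travel":[0.9,-0.019,0],"rot":[0,0,0],"fingers":-0.6}]'
python3 -c "
from h import *
togo([.5446,.248,.1565])"
```

```text
clock: 15.5
tcp_pos: [0.5448, 0.1433, 0.1573]
orientation: [0.001, 0.707, 0.707, 0.003]
wrist_force: [-0.6, -0.8, -4.3]
finger_gap: 0.0285
grip_force: 80.1
t 15.5 tcp [0.5448 0.1433 0.1573] x [-0.001  1.     0.004] z [ 0.005  0.004 -1.   ] gap 0.0285 grip 80.1 q [ 0.11  0.33 -0.16  1.07  0.    1.68] F [-0.6 -0.8 -4.3]
cmd [ 0.872 -0.001  0.01 ]
```

No contact. On to the corner, with a look at the second leg there.

```bash
python3 -m pendant '[{"travel":[0.12,0,0],"rot":[0,0,0],"fingers":-0.6},{"travel":[0.25,0,0],"rot":[0,0,0],"fingers":-0.6},{"travel":[0.38,0,0],"rot":[0,0,0],"fingers":-0.6},{"travel":[0.51,0,0],"rot":[0,0,0],"fingers":-0.6},{"travel":[0.64,0,0],"rot":[0,0,0],"fingers":-0.6},{"travel":[0.77,0,0],"rot":[0,0,0],"fingers":-0.6},{"travel":[0.87,0,0],"rot":[0,0,0],"fingers":-0.6},{"travel":[0.87,0,0],"rot":[0,0,0],"fingers":-0.6},{"travel":[0.87,0,0],"rot":[0,0,0],"fingers":-0.6}]'
python3 - <<'E'
from h import *
togo([.460,.248,.1565])
p,d,c=grab('wrist'); P,u,v=pts(d,c); cv2.imwrite('pics/w4.png',p)
Q=P[(P[:,2]>.026)&(P[:,2]<.045)]
for x in (.47,.48,.49,.5,.51,.6):
    s=Q[abs(Q[:,0]-x)<.003]
    if len(s): ys=np.sort(s[:,1]);i=np.argmax(np.diff(ys));print('x',x,ys[0].round(4),ys[-1].round(4),ys[i].round(4),ys[i+1].round(4))
for y in(.23,.24,.25):
    s=Q[abs(Q[:,1]-y)<.003]
    if len(s): xs=np.sort(s[:,0]);i=np.argmax(np.diff(xs));print('y',y,xs[i].round(4),xs[i+1].round(4))
t=[.5446,.248]
k=(abs(P[:,0]-t[0])<.02)&(abs(P[:,1]-t[1])<.025)&(P[:,2]<.115)&(P[:,2]>.045);S=P[k];print(len(S),np.percentile(S,[5,50,95],axis=0).round(4))
E
```

```text
clock: 16.4
tcp_pos: [0.5443, 0.2474, 0.1577]
orientation: [0.001, 0.707, 0.708, 0.003]
wrist_force: [0.5, -0.7, -4.9]
finger_gap: 0.0285
grip_force: 80.2
t 16.4 tcp [0.5443 0.2474 0.1577] x [-0.001  1.     0.003] z [ 0.005  0.003 -1.   ] gap 0.0285 grip 80.2 q [ 0.29  0.39 -0.07  1.1   0.    1.86] F [ 0.5 -0.7 -4.9]
cmd [ 0.006 -0.702  0.006]
x 0.47 0.1685 0.3045 0.2252 0.2589
x 0.48 0.1797 0.3045 0.2251 0.2588
x 0.49 0.189 0.3045 0.2251 0.2589
x 0.5 0.2048 0.3045 0.2249 0.2588
x 0.51 0.1168 0.3045 0.1313 0.2106
x 0.6 0.192 0.3041 0.193 0.1944
y 0.23 0.4451 0.5626
y 0.24 0.4449 0.5625
y 0.25 0.4448 0.536
1051 [[0.5361 0.2459 0.0509]
 [0.5446 0.2506 0.0884]
 [0.5531 0.2518 0.1128]]
```

Second leg y 0.2251–0.2588 (centre 0.242), blind end edge x = 0.445, so the target is x = 0.462. Stem is centred. I slide on to the end and lower.

```bash
python3 -m pendant '[{"travel":[0.003,-0.1,0],"rot":[0,0,0],"fingers":-0.6},{"travel":[0.005,-0.22,0],"rot":[0,0,0],"fingers":-0.6},{"travel":[0.005,-0.34,0],"rot":[0,0,0],"fingers":-0.6},{"travel":[0.005,-0.46,0],"rot":[0,0,0],"fingers":-0.6},{"travel":[0.005,-0.58,0],"rot":[0,0,0],"fingers":-0.6},{"travel":[0.005,-0.67,0],"rot":[0,0,0],"fingers":-0.6},{"travel":[0.005,-0.685,0],"rot":[0,0,0],"fingers":-0.6},{"travel":[0.005,-0.685,0.03],"rot":[0,0,0],"fingers":-0.6},{"travel":[0.005,-0.685,0.05],"rot":[0,0,0],"fingers":-0.6},{"travel":[0.005,-0.685,0.055],"rot":[0,0,0],"fingers":-0.6}]'
python3 -c "
from h import *
togo([.4612,.248,.15])"
```

```text
clock: 17.45
tcp_pos: [0.463, 0.2478, 0.151]
orientation: [0.001, 0.707, 0.707, 0.003]
wrist_force: [-2.4, -0.8, 2.2]
finger_gap: 0.0282
grip_force: 81.6
t 17.45 tcp [0.463  0.2478 0.151 ] x [-0.     1.     0.004] z [ 0.006  0.004 -1.   ] gap 0.0282 grip 81.6 q [ 0.34  0.26 -0.27  1.03  0.    1.91] F [-2.4 -0.8  2.2]
cmd [ 0.002 -0.015  0.009]
```

On the counter (force +2 N). I release gently, rise and check.

```bash
python3 -m pendant '[{"travel":[0,0,0],"rot":[0,0,0],"fingers":-0.2},{"travel":[0,0,0],"rot":[0,0,0],"fingers":0.3},{"travel":[0,0,0],"rot":[0,0,0],"fingers":1},{"travel":[0,0,0],"rot":[0,0,0],"fingers":1},{"travel":[0,0,0],"rot":[0,0,0],"fingers":1},{"travel":[0,0,-0.25],"rot":[0,0,0],"fingers":1},{"travel":[0,0,-0.6],"rot":[0,0,0],"fingers":1},{"travel":[0,0,-0.95],"rot":[0,0,0],"fingers":1},{"travel":[0,0,-0.95],"rot":[0,0,0],"fingers":1},{"travel":[0,0,-0.95],"rot":[0,0,0],"fingers":1}]'
python3 - <<'E'
from h import *
togo(None)
p,d,c=grab('wrist'); P,u,v=pts(d,c); cv2.imwrite('pics/w5.png',p)
t=[.462,.242]
k=(np.hypot(P[:,0]-t[0],P[:,1]-t[1])<.04)&(P[:,2]>.158)&(P[:,2]<.18);print('head',k.sum(),np.percentile(P[k],[2,50,98],axis=0).round(4),cv2.minEnclosingCircle(P[k][:,:2].astype(np.float32)))
for n in('top','scene'):
    p,d,c=grab(n)
    for s in('stanchion','fill_plate','thimble','hinge','clapper'):
        for o in env.outline_of(n,s)[:1]:
            Q,_,_=pts(d,c,o['mask']);print(n,s,round(o['conf'],2),np.median(Q,0).round(3),Q.max(0).round(3))
E
```

```text
clock: 18.45
tcp_pos: [0.4624, 0.2477, 0.266]
orientation: [0.001, 0.707, 0.707, 0.004]
wrist_force: [-0.0, 0.4, -0.4]
finger_gap: 0.0856
grip_force: 0.0
t 18.45 tcp [0.4624 0.2477 0.266 ] x [-0.001  1.     0.005] z [ 0.008  0.005 -1.   ] gap 0.0856 grip 0.0 q [ 0.34  0.2  -0.06  1.3   0.    1.91] F [-0.   0.4 -0.4]
head 1533 [[0.4495 0.2288 0.1609]
 [0.4631 0.2432 0.1649]
 [0.4762 0.2566 0.1662]] ((0.46289414167404175, 0.2421467900276184), 0.015434707514941692)
top stanchion 0.66 [0.461 0.24  0.038] [0.5   0.28  0.381]
top fill_plate 0.95 [ 0.362 -0.027  0.013] [0.419 0.033 0.026]
top thimble 0.56 [0.352 0.48  0.016] [0.39  0.502 0.718]
top hinge 0.88 [ 0.752 -0.128  0.006] [ 0.784 -0.044  0.021]
top clapper 0.71 [ 0.65  -0.534  0.029] [ 0.703 -0.497  0.049]
scene stanchion 0.6 [0.472 0.245 0.066] [0.507 0.259 0.17 ]
scene fill_plate 0.67 [ 0.378 -0.021  0.015] [0.423 0.029 0.022]
scene thimble 0.66 [0.353 0.453 0.017] [0.394 0.503 0.024]
scene hinge 0.57 [ 0.757 -0.12   0.007] [ 0.782 -0.041  0.017]
scene clapper 0.55 [ 0.661 -0.529  0.028] [ 0.709 -0.496  0.047]
```

View pics/w5.png

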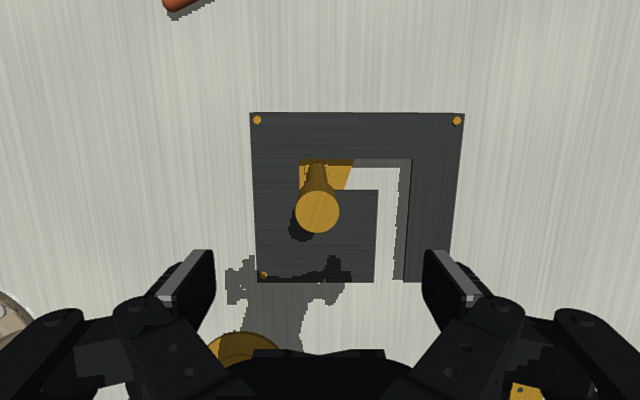

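The stanchion stands upright at the blind end, head at (317,212) in the picture. The head centre measures (0.463, 0.242) against a target of (0.462, 0.242). The gripper is clear and the bystanders have not moved.

```bash
python3 -c "
from workcell import env
print(env.hand_in())"
```

```text
the job is handed in; nothing more can be done
None
```

The stanchion stands upright at the slot's blind end, about 1 mm from the target. The bystanders are where they were, and I handed the job in at about 19 s on the robot's clock; no verdict came back.

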